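# Stand the tea timer on its board and set it to a quarter turn

## Task

Pick up the grey kitchen timer by its case (not by its dial), set it down gently and let go on the middle of the D-shaped wooden board, square to the board, with its slotted front end towards the board's rounded end. Then take the stiff dial and turn it clockwise to 15 minutes, a quarter turn from the zero tick, bearing down on it so that the timer does not turn with the dial and stays as you placed it. Let go of it and leave the glasses, bowl and jar alone.

Things in the scene. Friction and masses are not known exactly. Their poses are not given: they have to be found in the camera images.
- timer_mid (a point): Middle of the timer's case, half-way up: 22 mm above the underside, and 6 mm towards the front from the dial's axis. Its -x points to the slotted front end, z up. The case is a grey box (pale slots at the front) 80 mm long (x) and 60 mm wide (y), its top face 42 mm above the underside; grip it across the 60 mm. It starts upright on the bare counter.
- timer_front (a point): Middle of the timer's slotted front end face, 40 mm from the middle of the case along -x, same height.
- dial_grip (a point): On the dial's axis at mid-height of its finger bar, 58 mm above the timer's underside; turns with the dial, x along the bar to its nose, z up. The dial is a white disc 54 mm across, 42 to 48 mm above the underside, with an upright black bar on it, 12 mm thick, 48 to 68 mm up, from 22 mm behind the axis to 16 mm ahead, then a thin nose (the pointer) to 25 mm. Disc and bar turn as one.
- timer_dial (a joint): Dial angle, rad: 0 with the nose at the tick on the back (+x) end of the case, growing clockwise from above. A full turn is 60 minutes; 15 minutes is 1.571, nose towards the case's -y (right side, slotted front towards you). Stiff, 0.14 N m, and stays where left. The timer's weight alone does not stop it spinning: bear down on the dial with some 10 to 20 N. Starts at 0.15 to 0.6.
- board: D-shaped wooden board fixed to the counter, 170 mm long (x), 140 mm wide (y), 12 mm thick. Origin at the middle of its underside; straight edge at +x, rounded end (a half circle of radius 70 mm) at -x.
- board_top (a point): Middle of the board's top face, 12 mm above the counter.
- timer: The same free-standing timer, about 0.26 kg in all (it varies by a quarter). Origin at its underside on the dial's axis, axes as for its middle. It stands on four small feet, 22 mm from the dial's axis in x and in y.
- glass_a: A waisted tea glass, 54 mm across, 85 mm tall, bystander. Origin at its underside.
- glass_b: Another such tea glass, bystander. Origin at its underside.
- bowl: An upturned white bowl, 124 mm across, 58 mm tall, bystander. Origin at its underside.
- sugar_jar: A glass jar with a metal cap, 70 mm across, 110 mm tall, bystander. Origin at its underside.
There are look-alikes about, which are no part of the job. What is shaped like the timer but blue or green is not meant.

How it is judged:
On the way:
1. the timer stands on the board, let go, facing the rounded end, with the dial not yet set (horizontal distance between timer_mid and board_top below 0.035 m and height (world z) of timer_mid between 0.028 and 0.04 m and angle between timer_mid's own z axis and vertical below 0.1 rad and angle between the x axis of timer_mid and the x axis of board, either way round below 0.3 rad and x of timer_front in the frame of board below 0 m and linear speed of timer below 0.02 m/s and contact force between the fingers and timer below 0.1 N and value of joint timer_dial below 1 rad), for 0.2 s.
At the end, for the whole second after the job is handed in: The timer stands upright and still on the board, let go, the middle of its case within 35 mm of the board's middle, its slotted front towards the rounded end and square to the board within 0.3 rad, with the dial at 1.571 rad (15 minutes) within 0.16 rad (horizontal distance between timer_mid and board_top below 0.035 m and height (world z) of timer_mid between 0.028 and 0.04 m and angle between timer_mid's own z axis and vertical below 0.1 rad and angle between the x axis of timer_mid and the x axis of board, either way round below 0.3 rad and x of timer_front in the frame of board below 0 m and linear speed of timer below 0.02 m/s and contact force between the fingers and timer below 0.1 N and value of joint timer_dial between 1.411 and 1.731 rad); the robot touches nothing.
It fails at once if the timer is lifted by its dial (contact force between the fingers and timer_dial above 1 N and height (world z) of timer_mid above 0.045 m).
It fails at once if the timer is dropped: out of the fingers and moving faster than 0.45 m/s (a fall of about 10 mm) (contact force between the fingers and timer below 0.01 N and linear speed of timer above 0.45 m/s).
It fails at once if a glass, the bowl or the jar is pushed more than 40 mm or tipped over 0.4 rad (distance of any of glass_a, glass_b, bowl, sugar_jar from where it was at the start of the episode above 0.04 m or angle between any of glass_a, glass_b, bowl, sugar_jar's own z axis and vertical above 0.4 rad).
It also fails if it takes over 61 s, if anything falls off the work surface, if the arm or the gripper's body presses on something with over 40 N, if the wrist force passes 120 N, or if a joint passes its speed limit or range.

## Robot

A 6-joint arm with a two-finger parallel gripper is mounted at the origin on the work surface. World frame = base frame: x ahead of the robot, y to its left, z up, the work surface at z = 0. Lengths are in m, angles in rad, forces in N, time in s.
With the tool pointing down it reaches from about 0.325 to 0.775 m from the base axis. Payload 5.5 kg.
Tool frame: the origin (TCP) lies where the fingers leave the gripper's body, on its centre line; the fingertips stand ctrl.tcp_to_tips ahead of it and the grasp point (between the pads) lies 54 mm ahead of it (ctrl.tcp_to_tips is the distance from the TCP to the fingertips, in m); z points along the fingers, y is the line along which they close (so a half turn about z gives the same grasp; the last joint's range is limited). The gripper opens to 85 mm and grips with 20 to 120 N. Pads are 22 mm wide; open, the fingers measure 114 mm over their backs; the gripper's body (76 mm by 85 mm) begins 54 mm behind the grasp point. The pads swing forward as they close: fully open they stand 13 mm farther back than shut.
Start: joints at [1.258, 0.091, 1.231, -0, 1.82, -0.057], TCP at [0.152, 0.58, 0.304] pointing down, gripper open.
Joint ranges: [-2.87, 2.87], [-0.86, 2.18], [0.17, 2.46], [-1.51, 4.65], [0.06, 2.69], [-2.65, 2.65]. Speed limits (rad/s): [2.57, 2.57, 3.01, 3.14, 3.14, 3.14].

## Interface

Orientations are given as a rotation vector (axis times angle).
In Python, from bench import ctrl gives the robot as it stands.
- The arm moves only by the tool jog_arm, never from a script. Its argument "moves" is a list of rows, each an object of numbers: "jaw": the closure, from -1 (fully open) to 1 (shut), so that 0 is half open; "tx", "ty", "tz": the shift along the tool's x, y, z in m; "twist": the turn about the tool's z in degrees. A call has 1 to 10 rows; each row shifts and turns the commanded pose from where the row before left it, along the tool's axes as they then stand; what a row does not reach is not made up. A row lasts 1/12 s, in which the tool goes at most 41.7 mm and 7.16 degrees, less where a joint would pass 70% of its speed; a pose out of reach is approached as far as the arm can. A call is refused whole if a number of a shift passes 0.0417 or a number of a turn 7.16, either way. A call with a gripper value outside its range is refused whole. The fingers move at their own pace and stop on an object; "grip_force" is the grip in N (left out, the last holds). Time passes only in rows, so rows that do not move let the fingers close. It gives the time, the measured TCP pose, the force, the opening and the grip force at its end, in the units of the state.
- ctrl.read_state(): the state, without advancing time (a new reading comes with each control period).
- ctrl.get_image(name): name is "scene" or "top" or "wrist"; returns the picture (480x640x3 uint8, blue, green, red); there is no depth.
- ctrl.camera_info(name): a dict with "K" (3x3 intrinsics, pixels), "T" (4x4, takes a point from camera to world coordinates). Camera axes: x right, y down, z forward; pixel columns grow to the right and rows downward; lengths in m; the calibration is good to about 2 mm. A picture is of the moment at which its call begins: read the wrist's pose just before it. camera_info takes no time and is no camera call; for the wrist camera it gives the pose at the moment of the call.
- ctrl.close_job(): hands the job in; it is judged then, once.
The state is a dict: "time": time; "joint_positions": joint angles; "dq": joint speeds; "joint_efforts": joint torques, N m; "eef_pos": TCP position; "eef_rot": TCP orientation; "ft_force": force on the tool from outside, world axes, zero at the start; "moment": the same for the moment, N m; "gripper_width": finger opening in m; "grip_force": force on a finger pad.
Only numpy, scipy, OpenCV 4.12 (cv2) and the standard library are available. Lean on these libraries where they do the work, as an engineer would, in place of code of your own. Each camera call takes 0.05 s, during which the arm holds its last target. There are 200 camera calls.

## Working session

There is one attempt and no reset: what is moved stays moved. The work goes in short steps, Python scripts to look and compute and a tool call to move; the robot and the scene stay as the last step left them, time stands still between calls to the robot, and variables do not carry over. Pictures are saved under pics/ and viewed, at most 10 in all, crops included, and the job is handed in when it is done.

Besides the shell and the picture viewer there is one more tool, called after "Request:" by a JSON object that holds its "fn" and its "kwargs", one argument or row to a line. jog_arm: Moves the arm, as the interface text tells. Its arguments: {"type":"object","properties":{"moves":{"type":"array"},"grip_force":{"type":"number"}},"required":["moves"]}

```bash
mkdir -p pics
python3 - <<'E'
from bench import ctrl
import cv2,numpy as np
for n in("top","scene"):
    im=ctrl.get_image(n);cv2.imwrite(f"pics/{n}0.png",im);c=ctrl.camera_info(n);print(n,np.round(c["K"],1).tolist(),np.round(c["T"],4).tolist())
s=ctrl.read_state();print(s,ctrl.tcp_to_tips)
E
```

```text
top [[568.9, 0.0, 321.6], [0.0, 568.9, 231.9], [0.0, 0.0, 1.0]] [[-0.0038, -0.9985, 0.0553, 0.4928], [-1.0, 0.0034, -0.0078, 0.0373], [0.0076, -0.0554, -0.9984, 1.2467], [0.0, 0.0, 0.0, 1.0]]
scene [[455.3, 0.0, 320.9], [0.0, 455.3, 240.5], [0.0, 0.0, 1.0]] [[-0.5588, 0.6831, -0.4701, 1.0479], [0.8292, 0.4676, -0.3062, 0.3172], [0.0106, -0.561, -0.8278, 0.8852], [0.0, 0.0, 0.0, 1.0]]
{'time': 0.1, 'joint_positions': array([ 1.25829026e+00,  9.18053649e-02,  1.23176074e+00, -2.75912861e-05,
        1.81976020e+00, -5.67011826e-02]), 'dq': array([-0.00010381, -0.00156413, -0.00031054,  0.00032617, -0.00190384,
        0.00199856]), 'joint_efforts': array([ 2.24936186e-03, -4.60219395e+01, -4.19217718e+01, -3.93131756e-05,
        1.06177959e-02,  4.38385541e-06]), 'eef_pos': array([0.15178976, 0.58036799, 0.30285342]), 'eef_rot': array([-4.00695878e-01, -3.11563891e+00,  2.68441026e-03]), 'ft_force': array([ 0.94366807, -0.03499457,  0.48871753]), 'moment': array([-0.01078573,  0.00458652, -0.03992094]), 'grip_force': 0.0, 'gripper_width': 0.0853486347205815} 0.0726
```

View pics/top0.png

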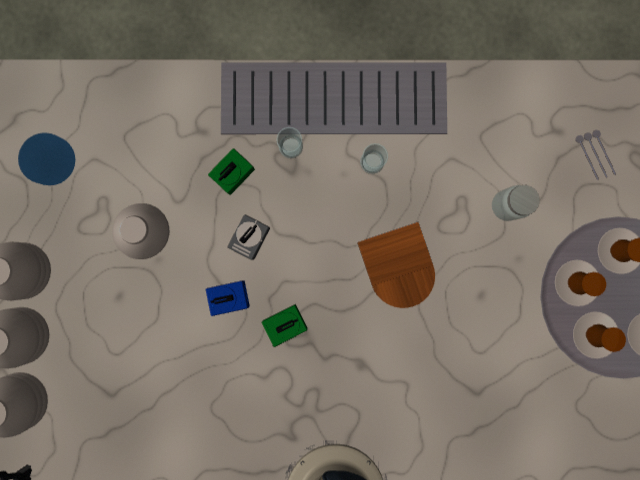

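View pics/scene0.png

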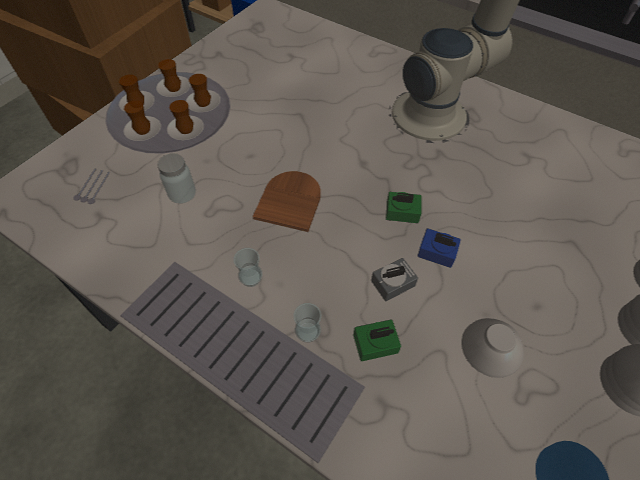

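The top view shows the grey timer at about (249,237), with its slots at the lower left (240,250). The board is at about (398,265), with its rounded end down. Blue and green decoys stand around the timer. I'll measure the board and zoom in on the timer.

```bash
cat > h.py <<'E'
from bench import ctrl
import cv2,numpy as np
def ray(n,uv,z,c=None):
    c=c or ctrl.camera_info(n);K,T=np.array(c["K"]),np.array(c["T"])
    uv=np.atleast_2d(uv).astype(float);d=np.c_[uv,np.ones(len(uv))]@np.linalg.inv(K).T@T[:3,:3].T
    o=T[:3,3];return (o+d*((z-o[2])/d[:,2])[:,None])[:,:2]
E
python3 - <<'E'
from h import *
im=cv2.imread("pics/top0.png");hsv=cv2.cvtColor(im,cv2.COLOR_BGR2HSV)
m=cv2.inRange(hsv,(3,90,40),(20,255,255));m[:, :340]=0;m[:,460:]=0
m=cv2.morphologyEx(m,cv2.MORPH_OPEN,np.ones((3,3)))
c=max(cv2.findContours(m,0,1)[0],key=cv2.contourArea)
P=ray("top",c[:,0],.012)
r=cv2.minAreaRect((P*1000).astype(np.float32));print(r,cv2.boxPoints(r))
M=cv2.moments((P*1000).astype(np.float32));print(M['m10']/M['m00'],M['m01']/M['m00'],M['m00'])
g=im[205:270,215:285];cv2.imwrite("pics/t1.png",cv2.resize(g,None,fx=8,fy=8,interpolation=cv2.INTER_CUBIC))
E
```

```text
((480.9568176269531, -141.65481567382812), (169.3819122314453, 141.06390380859375), 18.212526321411133) [[ 378.4643  -101.12578]
 [ 422.5528  -235.12291]
 [ 583.44934 -182.18385]
 [ 539.36084  -48.18672]]
487.232493797021 -139.80208478010553 21303.96299429098
```

View pics/t1.png

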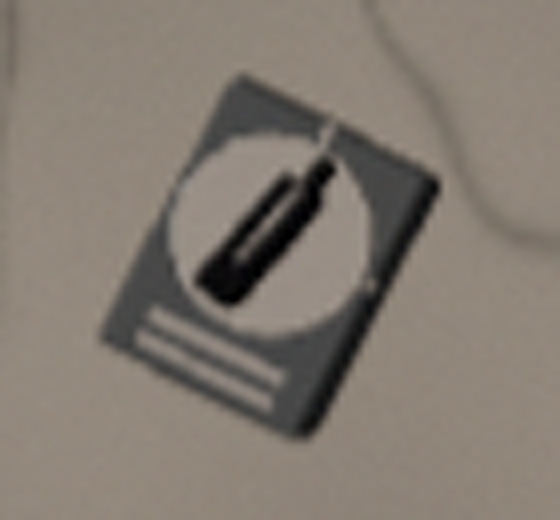

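The crop shows the grey case's top face with corners at about (240,77), (425,178), (295,432) and (102,338). The tick is at (328,130), the nose at (325,165), the disc is centred near (270,232), and the slots are at the lower left.

Run:
```python
from h import *
f=lambda p:(np.array(p)+.5)/8-.5+[215,205]
C=ray("top",f([(240,77),(425,178),(295,432),(102,338)]),.042)*1e3
print(C,C.mean(0));b=(C[0]+C[1])/2;fr=(C[2]+C[3])/2;d=b-fr
print("len",np.linalg.norm(d),"wid",np.linalg.norm(C[0]-C[1]),"yaw",np.degrees(np.arctan2(d[1],d[0])))
s=C[0]-C[1];print("yaw from width",np.degrees(np.arctan2(s[1],s[0]))-90)
D=ray("top",f([(270,233)]),.048)*1e3;print("disc",D)
n=ray("top",f([(325,163),(220,290)]),.068)*1e3;d=n[0]-n[1];print("bar",n,np.degrees(np.arctan2(d[1],d[0])))
s=ctrl.read_state()
from scipy.spatial.transform import Rotation as R
print(R.from_rotvec(s["eef_rot"]).as_matrix().round(3))
for p in ctrl.camera_info("wrist").items():print(p)
```

```text
[[597.72844444 191.3021739 ]
 [570.71525801 142.21821715]
 [503.59178863 176.44166765]
 [528.61046641 227.49786425]] [550.16148937 184.36498074]
len 76.68211556913919 wid 56.026306780142505 yaw -27.333093948681853
yaw from width -28.826036077219314
disc [[555.94205034 182.48697399]]
bar [[573.018541   165.87428199]
 [540.15617632 192.94737235]] -39.482812652222584
[[-0.967  0.253 -0.001]
 [ 0.253  0.967 -0.002]
 [ 0.    -0.002 -1.   ]]
('K', array([[373.31758491,   0.        , 320.72661302],
       [  0.        , 373.31758491, 232.9751369 ],
       [  0.        ,   0.        ,   1.        ]]))
('T', array([[ 0.25385275,  0.91366304,  0.31745649,  0.07110958],
       [ 0.96724028, -0.23902926, -0.08550591,  0.60264361],
       [-0.0022422 ,  0.32876262, -0.94440993,  0.37242952],
       [ 0.        ,  0.        ,  0.        ,  1.        ]]))
```

The board is centred at (481,-142) mm, yaw 18.2°. The timer's middle is at about (550.5,184.5) mm, yaw -28°, with the dial at about 0.2 rad. I'll move above the timer.

Request:
{"fn": "jog_arm", "kwargs": {
  "moves": [
    {"tx": -0.0304,"ty": -0.0177},
    {"tx": -0.0304,"ty": -0.0177},
    {"tx": -0.0304,"ty": -0.0177},
    {"tx": -0.0304,"ty": -0.0177},
    {"tx": -0.0304,"ty": -0.0177},
    {"tx": -0.0304,"ty": -0.0177},
    {"tx": -0.0304,"ty": -0.0177},
    {"tx": -0.0304,"ty": -0.0177}
  ],
  "grip_force": 45
}}

```text
schema error: expected keys jaw, tx, ty, tz, twist
```

Request:
{"fn": "jog_arm", "kwargs": {
  "moves": [
    {"tx": -0.0304,"ty": -0.0177},
    {"tx": -0.0304,"ty": -0.0177},
    {"tx": -0.0304,"ty": -0.0177},
    {"tx": -0.0304,"ty": -0.0177},
    {"tx": -0.0304,"ty": -0.0177},
    {"tx": -0.0304,"ty": -0.0177},
    {"tx": -0.0304,"ty": -0.0177},
    {"tx": -0.0304,"ty": -0.0177},
    {"twist": 6.65,"tz": 0.035},
    {"twist": 6.65,"tz": 0.035}
  ]
}}

```text
schema error: expected keys jaw, tx, ty, tz, twist
```

Request:
{"fn": "jog_arm", "kwargs": {
  "moves": [
    {},
    {},
    {}
  ]
}}

```text
schema error: expected keys jaw, tx, ty, tz, twist
```

Run:
```python
from h import *
from scipy.spatial.transform import Rotation as R
s=ctrl.read_state();c=ctrl.camera_info("wrist");im=ctrl.get_image("wrist");cv2.imwrite("pics/w1.png",im)
np.savez("w1",K=c["K"],T=c["T"])
m=R.from_rotvec(s["eef_rot"]).as_matrix();print(s["eef_pos"],m.round(3),np.degrees(np.arctan2(m[1,1],m[0,1])),s["time"])
```

```text
[0.15178976 0.58036799 0.30285342] [[-0.967  0.253 -0.001]
 [ 0.253  0.967 -0.002]
 [ 0.    -0.002 -1.   ]] 75.34307527457239 0.1
```

View pics/w1.png

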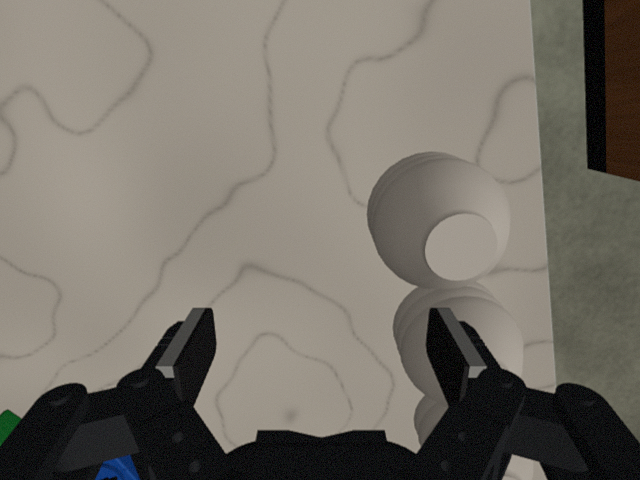

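The wrist view is from the start pose. It shows bowl stacks, with the blue decoy at the lower left. The moves were refused because every row needs all five keys, so I'll send them again in full.

Request:
{"fn": "jog_arm", "kwargs": {
  "moves": [
    {"jaw": -1,"tx": -0.0304,"ty": -0.0177,"tz": 0,"twist": 0},
    {"jaw": -1,"tx": -0.0304,"ty": -0.0177,"tz": 0,"twist": 0},
    {"jaw": -1,"tx": -0.0304,"ty": -0.0177,"tz": 0,"twist": 0},
    {"jaw": -1,"tx": -0.0304,"ty": -0.0177,"tz": 0,"twist": 0},
    {"jaw": -1,"tx": -0.0304,"ty": -0.0177,"tz": 0,"twist": 0},
    {"jaw": -1,"tx": -0.0304,"ty": -0.0177,"tz": 0,"twist": 0},
    {"jaw": -1,"tx": -0.0304,"ty": -0.0177,"tz": 0,"twist": 0},
    {"jaw": -1,"tx": -0.0304,"ty": -0.0177,"tz": 0,"twist": 0}
  ],
  "grip_force": 45
}}

```text
time: 0.82
eef_pos: [0.3521, 0.3805, 0.3036]
eef_rot: [-0.4, -3.116, 0.0]
ft_force: [0.2, 0.3, -0.3]
gripper_width: 0.0854
grip_force: 0.0
```

Request:
{"fn": "jog_arm", "kwargs": {
  "moves": [
    {"jaw": -1,"tx": -0.0304,"ty": -0.0177,"tz": 0,"twist": 0},
    {"jaw": -1,"tx": -0.0304,"ty": -0.0177,"tz": 0,"twist": 0},
    {"jaw": -1,"tx": -0.0304,"ty": -0.0177,"tz": 0,"twist": 0},
    {"jaw": -1,"tx": -0.0304,"ty": -0.0177,"tz": 0,"twist": 0},
    {"jaw": -1,"tx": -0.0304,"ty": -0.0177,"tz": 0,"twist": 0},
    {"jaw": -1,"tx": -0.0304,"ty": -0.0177,"tz": 0,"twist": 0},
    {"jaw": -1,"tx": -0.0304,"ty": -0.0177,"tz": 0,"twist": 0},
    {"jaw": -1,"tx": -0.0304,"ty": -0.0177,"tz": 0,"twist": 0},
    {"jaw": -1,"tx": 0,"ty": 0,"tz": 0.035,"twist": 6.65},
    {"jaw": -1,"tx": 0,"ty": 0,"tz": 0.035,"twist": 6.65}
  ]
}}

```text
time: 1.65
eef_pos: [0.5529, 0.1817, 0.2352]
eef_rot: [0.771, 3.041, 0.004]
ft_force: [-1.1, 0.6, -0.5]
gripper_width: 0.0853
grip_force: 0.0
```

Request:
{"fn": "jog_arm", "kwargs": {
  "moves": [
    {"jaw": -1,"tx": 0,"ty": 0,"tz": 0,"twist": 0},
    {"jaw": -1,"tx": 0,"ty": 0,"tz": 0,"twist": 0},
    {"jaw": -1,"tx": 0,"ty": 0,"tz": 0,"twist": 0}
  ]
}}

```text
time: 1.9
eef_pos: [0.5509, 0.1838, 0.2358]
eef_rot: [0.753, 3.049, 0.001]
ft_force: [0.2, -0.1, 0.7]
gripper_width: 0.0856
grip_force: 0.0
```

```bash
cat >> h.py <<'E'
from scipy.spatial.transform import Rotation as R
def tool():
    s=ctrl.read_state();m=R.from_rotvec(s["eef_rot"]).as_matrix()
    print("tcp",s["eef_pos"].round(4),"yaw_y",np.degrees(np.arctan2(m[1,1],m[0,1])).round(2),"F",s["ft_force"].round(1),"w",round(s["gripper_width"],4),"g",s["grip_force"],"t",s["time"],"q",s["joint_positions"].round(2))
    return s["eef_pos"],m
E
python3 - <<'E'
from h import *
p,m=tool();c=ctrl.camera_info("wrist");im=ctrl.get_image("wrist");cv2.imwrite("pics/w2.png",im)
np.savez("w2",K=c["K"],T=c["T"]);print(m.round(3))
E
```

```text
tcp [0.5509 0.1838 0.2358] yaw_y 62.26 F [ 0.2 -0.1  0.7] w 0.0856 g 0.0 t 1.9 q [ 0.26  0.04  1.41 -0.    1.7  -0.82]
[[-0.885  0.465  0.002]
 [ 0.465  0.885  0.   ]
 [-0.001  0.001 -1.   ]]
```

View pics/w2.png

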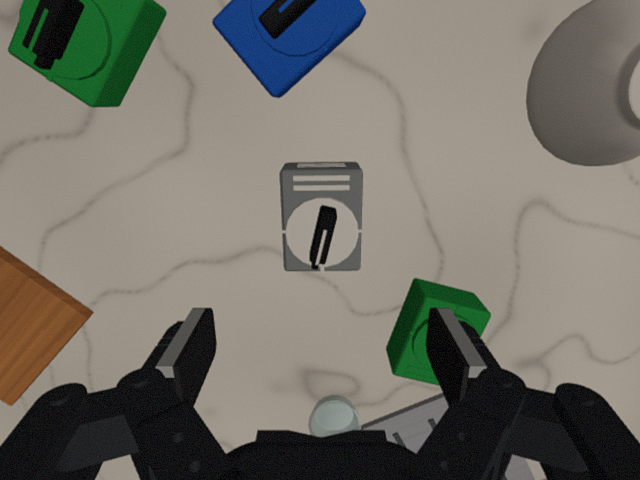

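The wrist view shows the grey timer square in the frame. The top face corners are at about (281,172), (362,171), (360,269) and (284,271), and the disc is at (323,233).

Run:
```python
from h import *
w=np.load("w2.npz");c={"K":w["K"],"T":w["T"]}
C=ray("",[(281,172),(362,171),(360,269),(284,271)],.042,c)*1e3
fr=(C[0]+C[1])/2;b=(C[2]+C[3])/2;d=b-fr;print(C.round(1),C.mean(0),np.degrees(np.arctan2(d[1],d[0])))
print("disc",ray("",[(322.5,233)],.048,c)*1e3)
n=ray("",[(320,262),(329,208)],.068,c)*1e3;e=n[0]-n[1];print("dial cw deg",np.degrees(np.arctan2(d[1],d[0])-np.arctan2(e[1],e[0])))
```

```text
[[505.2 177.7]
 [531.2 228.6]
 [598.9 194.3]
 [573.  141.5]] [552.05465006 185.54043657] -27.469767640862276
disc [[557.39033418 183.34282174]]
dial cw deg 9.055442648306933
```

Request:
{"fn": "jog_arm", "kwargs": {
  "moves": [
    {"jaw": -1,"tx": 0,"ty": 0.001,"tz": 0.03,"twist": 0},
    {"jaw": -1,"tx": 0,"ty": 0,"tz": 0.03,"twist": 0},
    {"jaw": -1,"tx": 0,"ty": 0,"tz": 0.03,"twist": 0},
    {"jaw": -1,"tx": 0,"ty": 0,"tz": 0.03,"twist": 0},
    {"jaw": -1,"tx": 0,"ty": 0,"tz": 0.02,"twist": 0},
    {"jaw": -1,"tx": 0,"ty": 0,"tz": 0.017,"twist": 0},
    {"jaw": -1,"tx": 0,"ty": 0,"tz": 0,"twist": 0},
    {"jaw": -1,"tx": 0,"ty": 0,"tz": 0,"twist": 0}
  ]
}}

```text
time: 2.62
eef_pos: [0.5518, 0.1849, 0.0787]
eef_rot: [0.755, 3.048, 0.001]
ft_force: [1.1, -0.2, 0.0]
gripper_width: 0.0851
grip_force: 0.0
```

Request:
{"fn": "jog_arm", "kwargs": {
  "moves": [
    {"jaw": 0.2,"tx": 0,"ty": 0,"tz": 0,"twist": 0},
    {"jaw": 1,"tx": 0,"ty": 0,"tz": 0,"twist": 0},
    {"jaw": 1,"tx": 0,"ty": 0,"tz": 0,"twist": 0},
    {"jaw": 1,"tx": 0,"ty": 0,"tz": 0,"twist": 0},
    {"jaw": 1,"tx": 0,"ty": 0,"tz": 0,"twist": 0},
    {"jaw": 1,"tx": 0,"ty": 0,"tz": 0,"twist": 0}
  ]
}}

```text
time: 3.12
eef_pos: [0.5526, 0.1848, 0.0801]
eef_rot: [0.757, 3.044, 0.004]
ft_force: [-1.5, 0.9, 5.5]
gripper_width: 0.0595
grip_force: 49.7
```

```bash
python3 -c "
from h import *
tool()"
```

```text
tcp [0.5526 0.1848 0.0801] yaw_y 62.07 F [-1.5  0.9  5.5] w 0.0595 g 49.6626091003418 t 3.1167 q [ 0.26  0.11  1.61 -0.    1.42 -0.82]
```

Request:
{"fn": "jog_arm", "kwargs": {
  "moves": [
    {"jaw": 1,"tx": 0,"ty": 0,"tz": -0.01,"twist": 0},
    {"jaw": 1,"tx": 0,"ty": 0,"tz": -0.015,"twist": 0},
    {"jaw": 1,"tx": 0,"ty": 0,"tz": -0.02,"twist": 0},
    {"jaw": 1,"tx": 0,"ty": 0,"tz": -0.02,"twist": 0},
    {"jaw": 1,"tx": 0,"ty": 0,"tz": -0.015,"twist": 0},
    {"jaw": 1,"tx": 0,"ty": 0,"tz": 0,"twist": 0}
  ]
}}

```text
time: 3.62
eef_pos: [0.5527, 0.1847, 0.1621]
eef_rot: [0.757, 3.042, 0.006]
ft_force: [0.2, -1.1, -1.1]
gripper_width: 0.0593
grip_force: 49.3
```

Request:
{"fn": "jog_arm", "kwargs": {
  "moves": [
    {"jaw": 1,"tx": -0.0037,"ty": -0.0134,"tz": 0,"twist": 0},
    {"jaw": 1,"tx": -0.0074,"ty": -0.0269,"tz": 0,"twist": 0},
    {"jaw": 1,"tx": -0.0074,"ty": -0.0269,"tz": 0,"twist": 0},
    {"jaw": 1,"tx": -0.0074,"ty": -0.0269,"tz": 0,"twist": 0},
    {"jaw": 1,"tx": -0.0074,"ty": -0.0269,"tz": 0,"twist": 0},
    {"jaw": 1,"tx": -0.0074,"ty": -0.0269,"tz": 0,"twist": 0},
    {"jaw": 1,"tx": -0.0074,"ty": -0.0269,"tz": 0,"twist": 0},
    {"jaw": 1,"tx": -0.0074,"ty": -0.0269,"tz": 0,"twist": 0},
    {"jaw": 1,"tx": -0.0074,"ty": -0.0269,"tz": 0,"twist": 0}
  ]
}}

```text
time: 4.37
eef_pos: [0.4981, -0.0487, 0.1553]
eef_rot: [-0.758, -3.046, 0.001]
ft_force: [0.7, 0.4, -3.6]
gripper_width: 0.0593
grip_force: 49.4
```

Request:
{"fn": "jog_arm", "kwargs": {
  "moves": [
    {"jaw": 1,"tx": -0.0074,"ty": -0.0269,"tz": 0,"twist": 0},
    {"jaw": 1,"tx": -0.0074,"ty": -0.0269,"tz": 0,"twist": 0},
    {"jaw": 1,"tx": -0.0074,"ty": -0.0269,"tz": 0,"twist": 0},
    {"jaw": 1,"tx": -0.0037,"ty": -0.0134,"tz": 0,"twist": 0},
    {"jaw": 1,"tx": 0,"ty": 0,"tz": 0,"twist": -4},
    {"jaw": 1,"tx": 0,"ty": 0,"tz": 0,"twist": -6},
    {"jaw": 1,"tx": 0,"ty": 0,"tz": 0,"twist": -6},
    {"jaw": 1,"tx": 0,"ty": 0,"tz": 0,"twist": -6},
    {"jaw": 1,"tx": 0,"ty": 0,"tz": 0,"twist": -6},
    {"jaw": 1,"tx": 0,"ty": 0,"tz": 0,"twist": -6}
  ]
}}

```text
time: 5.2
eef_pos: [0.4772, -0.1426, 0.1552]
eef_rot: [0.173, -3.134, -0.001]
ft_force: [-0.1, -0.1, -2.1]
gripper_width: 0.0592
grip_force: 49.4
```

Request:
{"fn": "jog_arm", "kwargs": {
  "moves": [
    {"jaw": 1,"tx": 0,"ty": 0,"tz": 0,"twist": -6},
    {"jaw": 1,"tx": 0,"ty": 0,"tz": 0,"twist": -4},
    {"jaw": 1,"tx": 0,"ty": 0,"tz": 0,"twist": -2},
    {"jaw": 1,"tx": 0,"ty": 0,"tz": 0,"twist": 0},
    {"jaw": 1,"tx": 0,"ty": 0,"tz": 0,"twist": 0},
    {"jaw": 1,"tx": 0,"ty": 0,"tz": 0,"twist": 0}
  ]
}}

```text
time: 5.7
eef_pos: [0.4778, -0.1425, 0.1561]
eef_rot: [0.49, -3.102, -0.001]
ft_force: [-0.1, 0.3, -1.7]
gripper_width: 0.0593
grip_force: 49.4
```

```bash
python3 -c "
from h import *
p,m=tool();d=np.array([.481,-.1417])-p[:2];print('shift tool xy',m[:2,0]@d,m[:2,1]@d)
a=ctrl.get_image('top');b=ctrl.get_image('wrist')
cv2.imwrite('pics/c1.png',np.vstack([cv2.resize(a[180:330,320:480],(480,450)),])if 0 else np.hstack([cv2.resize(a[180:330,330:460],(390,450)),cv2.resize(b,(400,300))[0:300].repeat(1,0) if 0 else cv2.copyMakeBorder(cv2.resize(b,(400,300)),0,150,0,0,0)]))"
```

```text
tcp [ 0.4778 -0.1425  0.1561] yaw_y 107.97 F [-0.1  0.3 -1.7] w 0.0593 g 49.4036203622818 t 5.7 q [-0.36 -0.16  1.74 -0.    1.57 -2.24]
shift tool xy -0.003241195438634709 -0.0002455894474281397
```

View pics/c1.png

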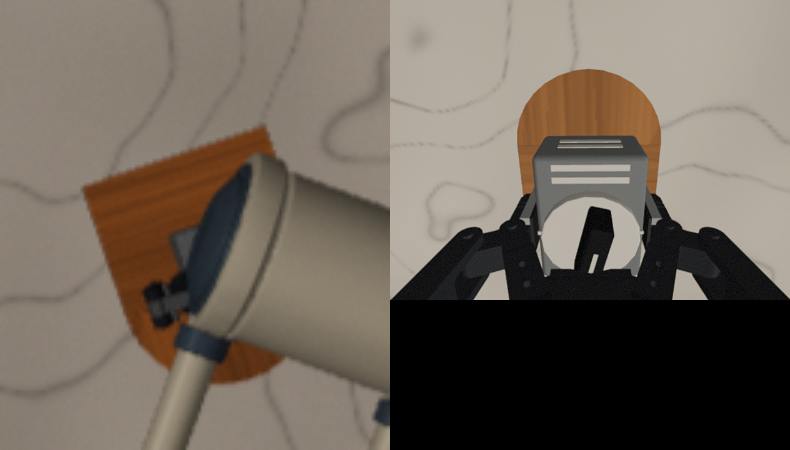

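The left half shows the arm over the board. The right half (wrist) shows the timer held level, its slotted front towards the rounded end and square to the board. I'll shift -3 mm in tool x and lower.

Request:
{"fn": "jog_arm", "kwargs": {
  "moves": [
    {"jaw": 1,"tx": -0.003,"ty": 0,"tz": 0.01,"twist": 0},
    {"jaw": 1,"tx": 0,"ty": 0,"tz": 0.018,"twist": 0},
    {"jaw": 1,"tx": 0,"ty": 0,"tz": 0.016,"twist": 0},
    {"jaw": 1,"tx": 0,"ty": 0,"tz": 0.01,"twist": 0},
    {"jaw": 1,"tx": 0,"ty": 0,"tz": 0.004,"twist": 0},
    {"jaw": 1,"tx": 0,"ty": 0,"tz": 0,"twist": 0},
    {"jaw": 1,"tx": 0,"ty": 0,"tz": 0,"twist": 0}
  ]
}}

```text
time: 6.38
eef_pos: [0.4814, -0.1415, 0.0992]
eef_rot: [-0.492, 3.102, -0.0]
ft_force: [-0.1, 0.0, -2.4]
gripper_width: 0.0596
grip_force: 49.4
```

Request:
{"fn": "jog_arm", "kwargs": {
  "moves": [
    {"jaw": 1,"tx": 0,"ty": 0,"tz": 0.0015,"twist": 0},
    {"jaw": 1,"tx": 0,"ty": 0,"tz": 0,"twist": 0}
  ]
}}

```text
time: 6.55
eef_pos: [0.4817, -0.1416, 0.0983]
eef_rot: [-0.492, 3.101, -0.001]
ft_force: [-0.1, 0.5, -2.1]
gripper_width: 0.0595
grip_force: 49.5
```

Request:
{"fn": "jog_arm", "kwargs": {
  "moves": [
    {"jaw": 1,"tx": 0,"ty": 0,"tz": 0.002,"twist": 0},
    {"jaw": 1,"tx": 0,"ty": 0,"tz": 0.0015,"twist": 0},
    {"jaw": 1,"tx": 0,"ty": 0,"tz": 0,"twist": 0}
  ]
}}

```text
time: 6.8
eef_pos: [0.4811, -0.1414, 0.0937]
eef_rot: [0.493, -3.103, -0.0]
ft_force: [-0.2, -0.4, -2.3]
gripper_width: 0.0597
grip_force: 49.5
```

Request:
{"fn": "jog_arm", "kwargs": {
  "moves": [
    {"jaw": 1,"tx": 0,"ty": 0,"tz": 0.0015,"twist": 0},
    {"jaw": 1,"tx": 0,"ty": 0,"tz": 0,"twist": 0}
  ]
}}

```text
time: 6.97
eef_pos: [0.4813, -0.1414, 0.0923]
eef_rot: [-0.493, 3.103, -0.0]
ft_force: [-0.5, -0.1, -1.5]
gripper_width: 0.0595
grip_force: 49.6
```

Request:
{"fn": "jog_arm", "kwargs": {
  "moves": [
    {"jaw": 1,"tx": 0,"ty": 0,"tz": 0.0015,"twist": 0},
    {"jaw": 1,"tx": 0,"ty": 0,"tz": 0,"twist": 0}
  ]
}}

```text
time: 7.13
eef_pos: [0.4814, -0.1415, 0.0921]
eef_rot: [-0.493, 3.102, -0.0]
ft_force: [-3.6, 0.1, 4.2]
gripper_width: 0.0593
grip_force: 50.1
```

Contact at the expected height. I'll release and rise.

Request:
{"fn": "jog_arm", "kwargs": {
  "moves": [
    {"jaw": -1,"tx": 0,"ty": 0,"tz": 0,"twist": 0},
    {"jaw": -1,"tx": 0,"ty": 0,"tz": 0,"twist": 0},
    {"jaw": -1,"tx": 0,"ty": 0,"tz": 0,"twist": 0},
    {"jaw": -1,"tx": 0,"ty": 0,"tz": 0,"twist": 0},
    {"jaw": -1,"tx": 0,"ty": 0,"tz": 0,"twist": 0},
    {"jaw": -1,"tx": 0,"ty": 0,"tz": 0,"twist": 0},
    {"jaw": -1,"tx": 0,"ty": 0,"tz": -0.02,"twist": 0},
    {"jaw": -1,"tx": 0,"ty": 0,"tz": -0.04,"twist": 0},
    {"jaw": -1,"tx": 0,"ty": 0,"tz": -0.04,"twist": 0},
    {"jaw": -1,"tx": 0,"ty": 0,"tz": 0,"twist": 0}
  ]
}}

```text
time: 7.97
eef_pos: [0.4838, -0.1423, 0.2002]
eef_rot: [-0.491, 3.091, -0.01]
ft_force: [0.7, 0.2, 1.2]
gripper_width: 0.0853
grip_force: 0.0
```

Request:
{"fn": "jog_arm", "kwargs": {
  "moves": [
    {"jaw": -1,"tx": 0,"ty": 0,"tz": 0,"twist": 0},
    {"jaw": -1,"tx": 0,"ty": 0,"tz": 0,"twist": 0}
  ]
}}

```text
time: 8.13
eef_pos: [0.4812, -0.1414, 0.1906]
eef_rot: [-0.493, 3.103, -0.0]
ft_force: [-0.6, 0.6, -0.2]
gripper_width: 0.0854
grip_force: 0.0
```

Run:
```python
from h import *
p,m=tool();c=ctrl.camera_info("wrist");im=ctrl.get_image("wrist");cv2.imwrite("pics/w3.png",im)
np.savez("w3",K=c["K"],T=c["T"],m=m)
```

```text
tcp [ 0.4812 -0.1414  0.1906] yaw_y 108.04 F [-0.6  0.6 -0.2] w 0.0854 g 0.0 t 8.1333 q [-0.35 -0.17  1.68 -0.    1.63 -2.24]
```

View pics/w3.png

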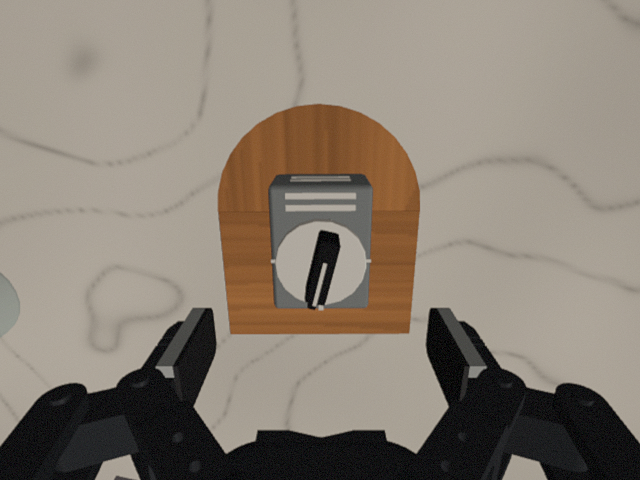

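The timer is released and square on the board. The disc centre is at (321,263), and the bar's white line on top runs from (325,265) to (316,304). Now I'll locate the dial.

Run:
```python
from h import *
w=np.load("w3.npz");c={"K":w["K"],"T":w["T"]};m=w["m"];p=np.array([481.2,-141.4])
im=cv2.imread("pics/w3.png");g=cv2.cvtColor(im,cv2.COLOR_BGR2GRAY)
mask=np.zeros_like(g);cv2.circle(mask,(321,263),42,255,-1)
def pca(b,z):
    uv=np.argwhere(b)[:,::-1];P=ray("",uv,z,c)*1e3;q=P-P.mean(0);v=np.linalg.svd(q,full_matrices=0)[2][0];return P,v
r=g.copy();r[mask==0]=255
P,v=pca(r<50,.080);v*=np.sign(v[0]);print("bar axis yaw",np.degrees(np.arctan2(v[1],v[0])),(P@v).max()-(P@v).min(),P.mean(0))
s=ray("",[(325,265),(316,304)],.080,c)*1e3;e=s[1]-s[0];print("stripe yaw",np.degrees(np.arctan2(e[1],e[0])))
cc=max(cv2.findContours(cv2.inRange(im,(150,150,150),(255,255,255))&mask,0,1)[0],key=cv2.contourArea)
D=ray("",cc[:,0],.060,c)*1e3;print("disc",cv2.minEnclosingCircle(D.astype(np.float32)))
d=np.array(cv2.minEnclosingCircle(D.astype(np.float32))[0])-p;print("tool shift",m[:2,0]@d,m[:2,1]@d)
```

```text
bar axis yaw 5.610712265974107 42.506682880769006 [ 478.37742597 -141.42916632]
stripe yaw 6.2630432252228045
disc ((486.5730895996094, -139.4278106689453), 26.23065185546875)
tool shift -5.719715480470608 0.21089537968884445
```

Request:
{"fn": "jog_arm", "kwargs": {
  "moves": [
    {"jaw": 0.3,"tx": -0.0057,"ty": 0,"tz": 0,"twist": 0},
    {"jaw": 0.3,"tx": 0,"ty": 0,"tz": 0,"twist": 6},
    {"jaw": 0.3,"tx": 0,"ty": 0,"tz": 0,"twist": 6},
    {"jaw": 0.3,"tx": 0,"ty": 0,"tz": 0,"twist": 0},
    {"jaw": 0.3,"tx": 0,"ty": 0,"tz": 0.015,"twist": 0},
    {"jaw": 0.3,"tx": 0,"ty": 0,"tz": 0.02,"twist": 0},
    {"jaw": 0.3,"tx": 0,"ty": 0,"tz": 0.013,"twist": 0},
    {"jaw": 0.3,"tx": 0,"ty": 0,"tz": 0.004,"twist": 0},
    {"jaw": 0.3,"tx": 0,"ty": 0,"tz": 0,"twist": 0},
    {"jaw": 0.3,"tx": 0,"ty": 0,"tz": 0,"twist": 0}
  ],
  "grip_force": 50
}}

```text
time: 9.02
eef_pos: [0.4867, -0.1396, 0.1389]
eef_rot: [0.167, -3.137, -0.0]
ft_force: [0.2, -0.3, 0.2]
gripper_width: 0.0298
grip_force: 0.0
```

Run:
```python
from h import *
p,m=tool();im=ctrl.get_image("wrist");cv2.imwrite("pics/w4.png",im)
d=np.array([.4867,-.1395])-p[:2];print(m[:2,0]@d,m[:2,1]@d)
```

```text
tcp [ 0.4867 -0.1396  0.1389] yaw_y 96.1 F [ 0.2 -0.3  0.2] w 0.0298 g 0.0 t 9.0167 q [-0.35 -0.13  1.74  0.    1.53 -2.02]
-3.340014187809216e-05 0.00010845374924009558
```

View pics/w4.png

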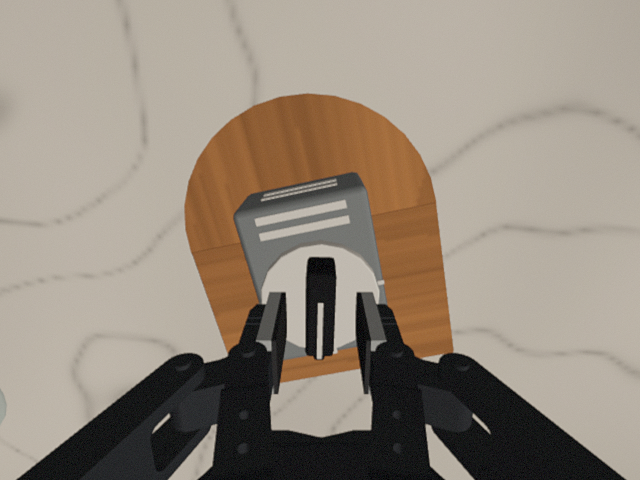

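The bar stands centred and aligned between the pads (320,310). I'll lower a little and close on it.

Request:
{"fn": "jog_arm", "kwargs": {
  "moves": [
    {"jaw": 0.3,"tx": 0,"ty": 0,"tz": 0.004,"twist": 0},
    {"jaw": 0.5,"tx": 0,"ty": 0,"tz": 0,"twist": 0},
    {"jaw": 0.6,"tx": 0,"ty": 0,"tz": 0,"twist": 0},
    {"jaw": 1,"tx": 0,"ty": 0,"tz": 0,"twist": 0},
    {"jaw": 1,"tx": 0,"ty": 0,"tz": 0,"twist": 0},
    {"jaw": 1,"tx": 0,"ty": 0,"tz": 0,"twist": 0},
    {"jaw": 1,"tx": 0,"ty": 0,"tz": 0,"twist": 0}
  ]
}}

```text
time: 9.65
eef_pos: [0.4868, -0.1397, 0.1354]
eef_rot: [-0.166, 3.136, -0.001]
ft_force: [0.1, -0.5, 2.1]
gripper_width: 0.0108
grip_force: 51.7
```

Request:
{"fn": "jog_arm", "kwargs": {
  "moves": [
    {"jaw": 1,"tx": 0,"ty": 0,"tz": 0.0015,"twist": 0},
    {"jaw": 1,"tx": 0,"ty": 0,"tz": 0,"twist": 0}
  ]
}}

```text
time: 9.82
eef_pos: [0.4869, -0.1398, 0.1353]
eef_rot: [-0.166, 3.136, -0.001]
ft_force: [-3.6, 1.6, 10.1]
gripper_width: 0.0104
grip_force: 52.8
```

Request:
{"fn": "jog_arm", "kwargs": {
  "moves": [
    {"jaw": 1,"tx": 0,"ty": 0,"tz": 0.001,"twist": 0},
    {"jaw": 1,"tx": 0,"ty": 0,"tz": 0,"twist": 0}
  ]
}}

```text
time: 9.98
eef_pos: [0.4869, -0.1398, 0.1352]
eef_rot: [-0.166, 3.136, -0.001]
ft_force: [-6.3, 2.2, 14.6]
gripper_width: 0.0109
grip_force: 53.5
```

Request:
{"fn": "jog_arm", "kwargs": {
  "moves": [
    {"jaw": 1,"tx": 0,"ty": 0,"tz": 0,"twist": 3},
    {"jaw": 1,"tx": 0,"ty": 0,"tz": 0,"twist": 3},
    {"jaw": 1,"tx": 0,"ty": 0,"tz": 0,"twist": 3},
    {"jaw": 1,"tx": 0,"ty": 0,"tz": 0,"twist": 3}
  ]
}}

```text
time: 10.32
eef_pos: [0.4869, -0.14, 0.1352]
eef_rot: [0.167, 3.135, -0.002]
ft_force: [-5.6, 0.4, 14.4]
gripper_width: 0.011
grip_force: 53.4
```

Request:
{"fn": "jog_arm", "kwargs": {
  "moves": [
    {"jaw": 1,"tx": 0,"ty": 0,"tz": 0,"twist": 3},
    {"jaw": 1,"tx": 0,"ty": 0,"tz": 0,"twist": 3},
    {"jaw": 1,"tx": 0,"ty": 0,"tz": 0,"twist": 3},
    {"jaw": 1,"tx": 0,"ty": 0,"tz": 0,"twist": 3},
    {"jaw": 1,"tx": 0,"ty": 0,"tz": 0,"twist": 3},
    {"jaw": 1,"tx": 0,"ty": 0,"tz": 0,"twist": 3},
    {"jaw": 1,"tx": 0,"ty": 0,"tz": 0,"twist": 3},
    {"jaw": 1,"tx": 0,"ty": 0,"tz": 0,"twist": 3}
  ]
}}

```text
time: 10.98
eef_pos: [0.4868, -0.1404, 0.1352]
eef_rot: [0.815, 3.032, -0.003]
ft_force: [-5.6, -1.4, 13.9]
gripper_width: 0.0103
grip_force: 53.4
```

Request:
{"fn": "jog_arm", "kwargs": {
  "moves": [
    {"jaw": 1,"tx": 0,"ty": 0,"tz": 0,"twist": 3},
    {"jaw": 1,"tx": 0,"ty": 0,"tz": 0,"twist": 3},
    {"jaw": 1,"tx": 0,"ty": 0,"tz": 0,"twist": 3},
    {"jaw": 1,"tx": 0,"ty": 0,"tz": 0,"twist": 3},
    {"jaw": 1,"tx": 0,"ty": 0,"tz": 0,"twist": 3},
    {"jaw": 1,"tx": 0,"ty": 0,"tz": 0,"twist": 3},
    {"jaw": 1,"tx": 0,"ty": 0,"tz": 0,"twist": 3},
    {"jaw": 1,"tx": 0,"ty": 0,"tz": 0,"twist": 3}
  ]
}}

```text
time: 11.65
eef_pos: [0.4865, -0.1407, 0.1353]
eef_rot: [1.428, 2.796, -0.003]
ft_force: [-6.9, -2.0, 14.2]
gripper_width: 0.0106
grip_force: 53.5
```

Request:
{"fn": "jog_arm", "kwargs": {
  "moves": [
    {"jaw": 1,"tx": 0,"ty": 0,"tz": 0,"twist": 3},
    {"jaw": 1,"tx": 0,"ty": 0,"tz": 0,"twist": 3},
    {"jaw": 1,"tx": 0,"ty": 0,"tz": 0,"twist": 3},
    {"jaw": 1,"tx": 0,"ty": 0,"tz": 0,"twist": 3},
    {"jaw": 1,"tx": 0,"ty": 0,"tz": 0,"twist": 3},
    {"jaw": 1,"tx": 0,"ty": 0,"tz": 0,"twist": 3},
    {"jaw": 1,"tx": 0,"ty": 0,"tz": 0,"twist": 0},
    {"jaw": 1,"tx": 0,"ty": 0,"tz": 0,"twist": 0}
  ]
}}

```text
time: 12.32
eef_pos: [0.4864, -0.1409, 0.1353]
eef_rot: [1.846, 2.539, -0.004]
ft_force: [-8.2, -2.5, 15.9]
gripper_width: 0.0108
grip_force: 53.6
```

Run:
```python
from h import *
tool();im=ctrl.get_image("wrist");cv2.imwrite("pics/w5.png",im)
```

```text
tcp [ 0.4864 -0.1409  0.1353] yaw_y 17.98 F [-8.2 -2.5 15.9] w 0.0108 g 53.62717866897583 t 12.3167 q [-0.35 -0.13  1.75 -0.    1.52 -0.66]
```

View pics/w5.png

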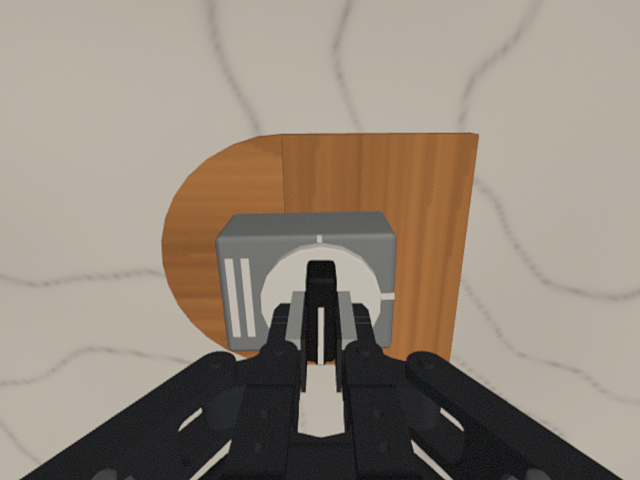

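The timer stayed square to the board, and the bar is at a quarter turn with its nose to the right side (-y). I'll unload, release and rise.

Request:
{"fn": "jog_arm", "kwargs": {
  "moves": [
    {"jaw": 1,"tx": 0,"ty": 0,"tz": -0.002,"twist": 0},
    {"jaw": 0.3,"tx": 0,"ty": 0,"tz": 0,"twist": 0},
    {"jaw": 0.3,"tx": 0,"ty": 0,"tz": 0,"twist": 0},
    {"jaw": 0.3,"tx": 0,"ty": 0,"tz": 0,"twist": 0},
    {"jaw": 0.3,"tx": 0,"ty": 0,"tz": -0.005,"twist": 0},
    {"jaw": 0.3,"tx": 0,"ty": 0,"tz": -0.02,"twist": 0},
    {"jaw": 0.3,"tx": 0,"ty": 0,"tz": -0.03,"twist": 0},
    {"jaw": 0.3,"tx": 0,"ty": 0,"tz": -0.03,"twist": 0},
    {"jaw": 0.3,"tx": 0,"ty": 0,"tz": 0,"twist": 0},
    {"jaw": 0.3,"tx": 0,"ty": 0,"tz": 0,"twist": 0}
  ]
}}

```text
time: 13.2
eef_pos: [0.4875, -0.1399, 0.2221]
eef_rot: [1.843, 2.539, 0.002]
ft_force: [-0.8, -0.3, -0.3]
gripper_width: 0.0297
grip_force: 0.0
```

Run:
```python
from h import *
tool();im=ctrl.get_image("wrist");cv2.imwrite("pics/w6.png",im)
```

```text
tcp [ 0.4875 -0.1399  0.2221] yaw_y 18.05 F [-0.8 -0.3 -0.3] w 0.0297 g 0.0 t 13.2 q [-0.35 -0.16  1.62  0.    1.68 -0.66]
```

View pics/w6.png

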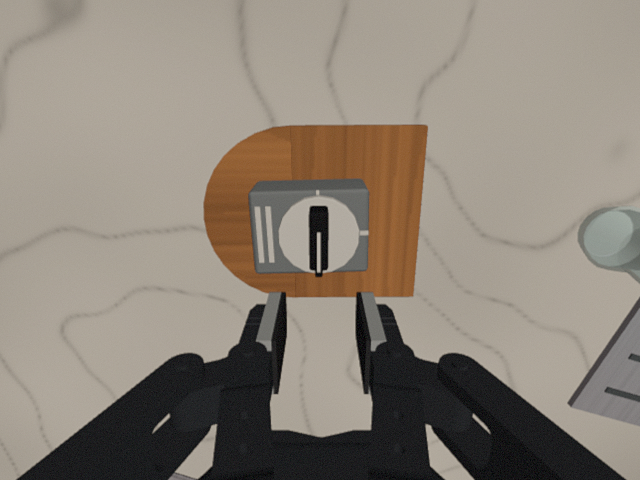

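The timer is square and central on the board. The bar is upright in the image at (318,240), a quarter turn from the tick at (364,233), and nothing is touching it. I'm handing in the job.

```bash
python3 -c "
from bench import ctrl
print(ctrl.close_job())"
```

```text
the job is handed in; nothing more can be done
None
```

The job is handed in: the timer stands square on the middle of the board, front towards the rounded end, dial at 15 minutes and let go; the last picture confirmed this, but no verdict came back.

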